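# Rewind the label roller and feed two labels

## Task

The jar-label roller on the worktop has been wound on by an unknown amount. Flip its toggle bat over to the right so that the pawl lets go, wind the knob back anticlockwise to its stop, snap the bat back to the left to lock the ratchet, and then feed exactly two labels: turn the knob clockwise for two clicks and no more, and let go. Leave the jars, tin and glass standing where they are.

Things in the scene. Friction and masses are not known exactly. Their poses are not given: they have to be found in the camera images.
- label_roller: the white label machine, fixed to the worktop, 200 (front to back) x 340 (side to side) x 259 mm high. Origin at its underside; its x points to its back, y to its left as the robot sees it, z up. The base plate spans x -100 to 100, y -180 to 160 mm, up to z 30. Right: column with canopy, sloping panel and bat. Left, in front: ratchet wheel with knob. Between them a pawl duct up to z 73 mm
- canopy_edge (a point): middle of the lower front edge of the canopy, a plate 140 mm wide and 10 mm thick over the bat, at (-74, -100, 169) mm in the machine's frame; a paper roll stands on it 70 mm further back. It covers the bat from above: reach the bat from the front under this edge, the tool leaning about 45 deg, wrist to the front. Axes as the machine's
- bat_pivot (a point): centre of the bat's hinge, at (-5, -100, 65) mm in the machine's frame, 3 mm inside a dark panel that slopes at 45 deg and faces up and to the front. The hinge axis runs along the machine's (1, 0, 1), so the bat swings to left and right. Axes as the machine's
- bat (a joint): angle of the steel toggle bat, rad, -0.42 to 0.42. 0: it points straight out of the panel, along the machine's (-1, 0, 1). Negative: leans to the left (+y, to the knob), pawl locked; it starts so. Positive: leans right, pawl drawn back. It snaps to the side it is on; about 5 N sideways at the ball starts it, less towards the centre. Past 0.05 over the centre it goes by itself
- bat_tip (a point): centre of the ball, 22 mm across, that ends the bat, 82 mm from its pivot; the round stem is 10 mm thick at the pivot and 15 mm at the ball. To push it sideways the fingertips should reach some 20 mm nearer the pivot than the ball's centre, since the ball rises 7 mm as the bat stands up
- knob (a joint): angle of ratchet wheel and knob, rad, 0 (a firm stop) to 3.0, growing clockwise from above (feeding). A label is one tooth, 0.524 rad: pawl locked, it clicks in behind a tooth at 0.48, 1.01 and 1.53 rad, and the knob cannot go back past that. Pawl drawn back: turns both ways. It stays where it is let go (friction 0.05 N m; riding up a tooth 0.1 to 0.2 more)
- knob_grip (a point): on the knob's upright axis, 15 mm below the top of its black bar grip, at (-45, 95, 94) mm in the machine's frame. The bar is 66 mm long, 18 wide, 36 tall; it lies along the machine's x at 0 rad and turns with the knob, a white tick on the end that then points to the front. A round foot, 52 mm across, begins 21 mm below this point, the toothed steel wheel, 82 mm across, 32 mm below
- spice_jar_a: spice jar, 46 mm across, 106 mm tall, left of the machine; leave it. Origin at its underside, as for all the bystanders
- spice_jar_b: spice jar, 46 mm across, 106 mm tall, right of the machine; leave it
- spice_jar_c: spice jar, 46 mm across, 106 mm tall, further left; leave it
- tuna_tin: flat tin, 86 mm across, 40 mm tall, in front of the machine; leave it
- tumbler: drinking glass, 81 mm across, 92 mm tall, further right; leave it
- cookie_jar: tall jar with a lid, 81 mm across, 163 mm tall, at the back right; leave it

How it is judged (in metres and radians):
On the way, in this order (a step that is already met when the one before it is completed fails the run):
1. the bat is snapped over to the right (pawl drawn back) (value of joint bat above 0.35 rad), for 0.2 s.
2. the knob is wound back to its stop (value of joint knob below 0.08 rad and value of joint bat above 0.3 rad), for 0.2 s.
3. the bat is snapped back to the left with the knob still at its stop (value of joint bat below -0.35 rad and value of joint knob below 0.15 rad), for 0.2 s.
4. two labels fed: the second click is passed (value of joint knob above 0.99 rad and value of joint bat below -0.35 rad), for 0.1 s.
At the end, for the whole second after the job is handed in: the bat leans to the left (bat below -0.35 rad), the knob rests between the second and the third click from its stop (0.98 to 1.5 rad), let go (value of joint bat below -0.35 rad and value of joint knob between 0.98 and 1.5 rad and velocity of joint knob between -0.1 and 0.1 rad/s); the robot touches nothing.
It fails at once if a bystander is pushed more than 30 mm or knocked over (distance of any of spice_jar_a, spice_jar_b, spice_jar_c, tuna_tin, tumbler, cookie_jar from where it was at the start of the episode above 0.03 m or angle between any of spice_jar_a, spice_jar_b, spice_jar_c, tumbler, cookie_jar's own z axis and vertical above 0.5 rad).
It fails at once if the knob is wound on past a third click (1.6 rad) (value of joint knob above 1.6 rad).
It also fails if it takes over 72 s, if anything falls off the work surface, if the arm or the gripper's body presses on something with over 40 N, if the wrist force passes 120 N, or if a joint passes its speed limit or range.

## Robot

A 6-joint arm with a two-finger parallel gripper is mounted at the origin on a cart in front of the work surface, level with it; the furniture and walls round the work are solid. World frame = base frame: x ahead of the robot, y to its left, z up, the work surface at z = 0. Lengths are in mm, angles in rad, forces in N, time in s.
With the tool pointing down it reaches from about 250 to 775 mm from the base axis. Payload 4 kg.
Tool frame: the origin (TCP) lies on the mounting face of the last link; the fingertips stand 173 mm ahead of it and the grasp point (between the pads) lies 155 mm ahead of it; z points along the fingers, y is the direction in which the jaws open and shut (so a half turn about z gives the same grasp; the last joint's range is limited). The gripper opens to 85 mm and grips with 20 to 120 N. Pads are 22 mm wide; open, the fingers measure 114 mm over their backs; the gripper's body (76 mm by 85 mm) begins 54 mm behind the grasp point. The pads swing forward as they close: fully open they stand 13 mm farther back than shut.
Start: joints at [-1.21, 0.087, 1.371, -0, 1.684, -0.103], TCP at [246.037, -491.901, 404.741] pointing down, gripper open.
Joint ranges: [-3.1, 3.1], [-0.76, 2.03], [0.27, 2.55], [-1.08, 4.22], [0.17, 2.65], [-2.57, 2.57]. Speed limits (rad/s): [2.79, 2.79, 3.14, 3.14, 3.14, 3.14].

## Interface

Orientations are given as a rotation vector (axis times angle).
In Python, from workcell import status, camera, camera_params, arm gives the robot as it stands. The module is installed in compiled form; this text tells all that it offers.
- The arm moves only by the tool apply_moves, never from a script. Its argument "steps" is a list of rows, each a list of 3 entries, a list of its own where there are three numbers: the turn, a rotation vector about the world's x, y, z in rad, then the shift along the world's x, y, z in mm, then the closure, from 0 (fully open) to 1 (shut). In form: [[[ax, ay, az], [tx, ty, tz], claw], ...]. A call has exactly 10 rows; each row shifts and turns the commanded pose from where the row before left it; what a row does not reach is not made up. A row lasts 1/10 s, in which the tool goes at most 50 mm and 8.59 degrees, less where a joint would pass 70% of its speed; a pose out of reach is approached as far as the arm can. A call is refused whole if a number of a shift passes 50 or a number of a turn 0.15, either way. A call with a gripper value outside its range is refused whole. The fingers move at their own pace and stop on an object; "force" is the grip in N (left out, the last holds). Time passes only in rows, so rows that do not move let the fingers close, or fill a call up. It gives the time, the measured TCP pose, the force and the opening at its end, in the units of the state.
- status.read_state(): the state, without advancing time (a new reading comes with each control period).
- camera(name): name is "scene" or "top"; returns (picture, depth): 420x560x3 uint8, red, green, blue; 420x560 float32, mm along the optical axis (not along the pixel's ray), 0 where there is no reading.
- camera_params(name): a dict with "intrinsics" (3x3 intrinsics, pixels), "k1" (the pictures are not rectified: a ray, as slopes to the right and down, at radius r is drawn at 1 + k1 r^2 times it, then the intrinsics apply), "R" (3x3) and "t" (3): a world point X has camera coordinates R X + t. Camera axes: x right, y down, z forward; pixel columns grow to the right and rows downward; lengths in mm; the calibration is good to about 2 mm. A picture is of the moment at which its call begins. camera_params takes no time and is no camera call.
- arm.sign_off(): hands the job in, once; it reports no verdict.
The state is a dict: "t": time; "qpos": joint angles; "dq": joint speeds; "joint_efforts": joint torques, N m; "position": TCP position; "eef_rot": TCP orientation; "contact_force": force on the tool from outside, world axes, zero at the start; "torque": the same for the moment, N m; "width": finger opening in mm.
Only numpy, scipy, OpenCV 4.12 (cv2) and the standard library are available. Lean on these libraries where they do the work, as an engineer would, in place of code of your own. Each camera call takes 0.05 s, during which the arm holds its last target. There are 200 camera calls.

## Working session

There is one attempt and no reset: what is moved stays moved. The work goes in short steps, Python scripts to look and compute and a tool call to move; the robot and the scene stay as the last step left them, time stands still between calls to the robot, and variables do not carry over. Pictures are saved under pics/ and viewed, about 8 in all and at most 12, crops included, and the job is handed in when it is done.

Besides the shell and the picture viewer there is one more tool, called after "Request:" in YAML: its name, and indented under it one key for each argument. apply_moves: Moves the arm, as the interface text tells. Its arguments: {"type":"object","properties":{"steps":{"type":"array","items":{"type":"array"}},"force":{"type":"number"}},"required":["steps"]}

```bash
mkdir -p pics; cat > h.py <<'E'
import numpy as np, cv2
from workcell import status, camera, camera_params, arm
from scipy.spatial.transform import Rotation as Rn
def cloud(name):
    im,d=camera(name); p=camera_params(name); K=np.array(p["intrinsics"]); R=np.array(p["R"]); t=np.array(p["t"])
    h,w=d.shape; u,v=np.meshgrid(np.arange(w),np.arange(h))
    s=np.stack([(u-K[0,2])/K[0,0],(v-K[1,2])/K[1,1]],-1); q=s.copy()
    for _ in range(8): q=s/(1+p["k1"]*(q**2).sum(-1,keepdims=True))
    P=np.concatenate([q,np.ones((h,w,1))],-1)*d[...,None]
    W=(P-t)@R; W[d==0]=np.nan
    return im,d,W,q
def proj(name,X):
    p=camera_params(name); K=np.array(p["intrinsics"]); c=np.array(p["R"])@np.array(X,float)+np.array(p["t"])
    q=c[:2]/c[2]; q=q*(1+p["k1"]*(q@q)); return K[0,0]*q[0]+K[0,2],K[1,1]*q[1]+K[1,2]
def save(im,n): cv2.imwrite(f"pics/{n}.png",cv2.cvtColor(im,cv2.COLOR_RGB2BGR))
E
python3 - <<'E'
from h import *
for n in("scene","top"):
    im,d,W,q=cloud(n); save(im,n+"0"); np.savez(n+"0.npz",im=im,W=W); p=camera_params(n)
    print(n,p["k1"],-np.array(p["R"]).T@np.array(p["t"]),np.array(p["R"])[2])
s=status.read_state();print(s)
E
```

```text
scene 0.004526833682537975 [-667.29573063 -723.84376532  705.6642462 ] [ 0.78661411  0.47902147 -0.38958525]
top -0.12349572711641331 [ 374.0414238     3.8914479  1538.46572636] [ 0.0853542  -0.01858712 -0.99617728]
{'t': 0.1, 'qpos': array([-1.21008845e+00,  8.79030094e-02,  1.37214245e+00, -1.56814745e-05,
        1.68361465e+00, -1.03118781e-01]), 'dq': array([-0.00020918, -0.00170091, -0.00256684, -0.00201788, -0.00052185,
       -0.00154977]), 'joint_efforts': array([ 2.06122633e-03, -3.53013396e+01, -3.14218783e+01, -9.40542577e-05,
        7.92874955e-03, -1.52208503e-05]), 'position': array([ 246.00201941, -491.79780375,  403.62388501]), 'eef_rot': array([-3.05549435e+00, -7.21590337e-01,  4.41100283e-04]), 'contact_force': array([ 0.0945776 ,  0.1774179 , -0.47290038]), 'torque': array([0.03043898, 0.0690704 , 0.029571  ]), 'width': 85.56567355314178}
```

View pics/scene0.png

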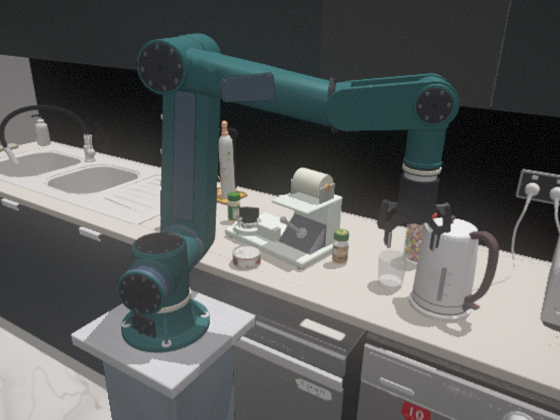

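View pics/top0.png

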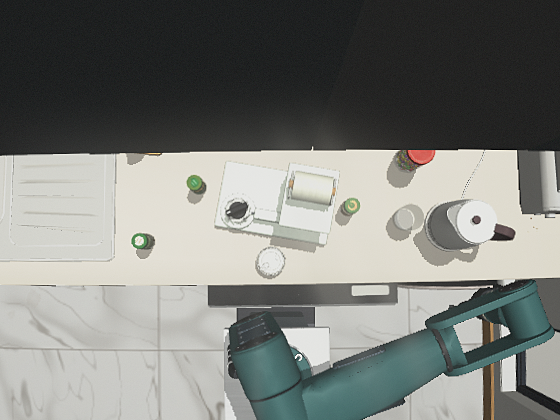

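The scene view shows the machine around (290,225), with the bat ball near (300,232) and the knob near (249,216). In the top view the machine is around (278,203), yawed slightly, with the knob at (238,209) and the tin at (270,262).

```bash
python3 - <<'E'
from h import *
z=np.load("top0.npz"); W=z["W"]; im=z["im"]
sub=W[150:260,200:350]; H=sub[...,2]
print("table z",np.nanmedian(W[220:270,50:110,2]),np.nanmedian(W[250:270,310:380,2]))
m=((H>18)).astype(np.uint8); n,l,st,c=cv2.connectedComponentsWithStats(m); i=1+np.argmax(st[1:,4]); print(st[1:])
pts=sub[l==i]; 
for lo,hi in((18,45),(165,190)):
    q=pts[(pts[:,2]>lo)&(pts[:,2]<hi)]; print(lo,len(q),np.median(q[:,2]),cv2.minAreaRect(q[:,:2].astype(np.float32)), cv2.boxPoints(cv2.minAreaRect(q[:,:2].astype(np.float32))).round(0).tolist())
# bystanders
for nme,(u,v) in dict(ja=(196,184),jc=(142,241),jb=(351,206),tin=(270,262),tum=(404,217),cookie=(420,155),kettle=(470,222)).items(): print(nme,W[v,u].round())
big=cv2.resize(im[150:290,190:390],None,fx=4,fy=4,interpolation=cv2.INTER_CUBIC); save(big,"topcrop")
z=np.load("scene0.npz"); save(np.vstack([cv2.resize(z["im"][160:280,215:355],None,fx=5,fy=5,interpolation=cv2.INTER_CUBIC)]),"scenecrop")
E
```

```text
table z 1.8896493050979204 0.35547682856597285
[[   0    0  111    2  171]
 [ 113    0   33    1   33]
 [  14   11  126   84 8090]
 [   0   27    6   17   70]
 [ 140   49   10   17  128]
 [  56   97   29   13  295]]
18 3601 30.253306764588455 ((523.3319091796875, -1.4478302001953125), (340.1205749511719, 200.7845916748047), 79.33219146728516) [[393.0, -150.0], [591.0, -187.0], [653.0, 147.0], [456.0, 184.0]]
165 2023 179.25378516910803 ((520.071533203125, -93.07589721679688), (140.45303344726562, 175.36265563964844), 79.43169403076172) [[421.0, -146.0], [593.0, -178.0], [619.0, -40.0], [447.0, -8.0]]
ja [572. 223. 103.]
jc [411. 379.  97.]
jb [ 503. -217.  107.]
tin [347.  15.  35.]
tum [ 476. -394.   10.]
cookie [ 639. -407.  161.]
kettle [ 446. -513.  235.]
```

View pics/topcrop.png

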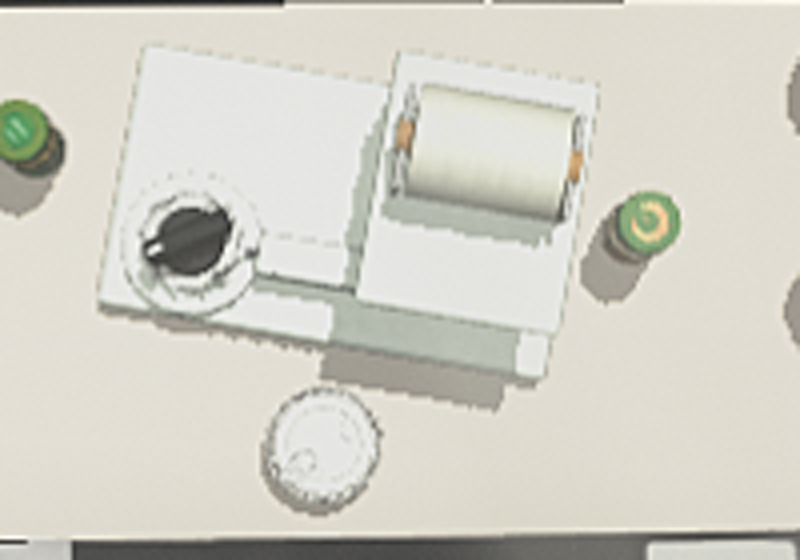

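View pics/scenecrop.png

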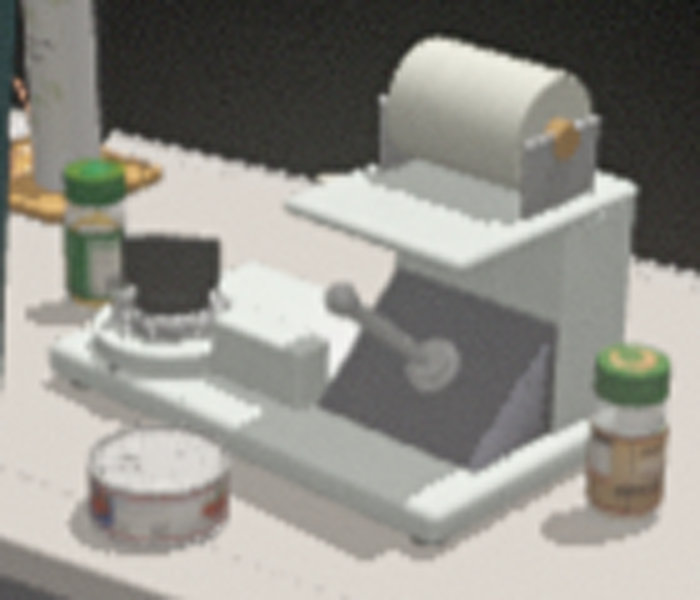

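The crops show the bat leaning left, its ball at about (342,298) in the scene crop. The knob tick points left and slightly to the front, at (150,248) in the top crop, so the knob is at roughly 1 rad. The machine origin is about (525, 8) with yaw -0.185. I'll move now: swing round with the gripper shut.

Request:
apply_moves:
  steps:
    - [[0,0,0.147],[5,29,0],1]
    - [[0,0,0.147],[5,29,0],1]
    - [[0,0,0.147],[5,29,0],1]
    - [[0,0,0.147],[5,29,0],1]
    - [[0,0,0.147],[5,29,0],1]
    - [[0,0,0.147],[5,29,0],1]
    - [[0,0,0.147],[5,29,0],1]
    - [[0,0,0.147],[5,29,0],1]
    - [[0,0,0.147],[5,29,0],1]
    - [[0,0,0.147],[5,29,0],1]
  force: 40

```text
t: 1.1
position: [295.9, -200.7, 404.2]
eef_rot: [-1.776, -2.59, -0.0]
contact_force: [1.0, -0.2, 0.4]
width: 0.1
```

Request:
apply_moves:
  steps:
    - [[0,0,0.147],[5,30,0],1]
    - [[0,0,0.147],[5,30,0],1]
    - [[0,0,0.147],[5,30,0],1]
    - [[0,0,0.147],[5,30,0],1]
    - [[0,0,0.147],[5,30,0],1]
    - [[0,0,0.147],[5,30,0],1]
    - [[0,0,0.147],[5,30,0],1]
    - [[-0.0268,-0.143,0],[-5,0,-10],1]
    - [[-0.0268,-0.143,0],[-5,0,-10],1]
    - [[-0.0268,-0.143,0],[-5,0,-10],1]

```text
t: 2.1
position: [316.0, 8.5, 374.1]
eef_rot: [0.239, 2.691, -0.058]
contact_force: [0.8, 0.6, -0.2]
width: 0.1
```

```bash
cat > st.py <<'E'
from h import *
O=np.array([525.1,8.4,0]); Y=-.185
M=Rn.from_euler('z',Y).as_matrix()
s=status.read_state(); R=Rn.from_rotvec(s["eef_rot"]).as_matrix(); p=s["position"]
f=lambda X:(M.T@(np.array(X)-O)).round(1)
print("t",s["t"],"tcp",p.round(1),"tips machine",f(p+173*R[:,2]),"grasp m",f(p+155*R[:,2]),"toolz m",(M.T@R[:,2]).round(3),"tooly m",(M.T@R[:,1]).round(3))
print("q",s["qpos"].round(3),"F",s["contact_force"].round(1),"T",s["torque"].round(2),"w",round(s["width"],1))
E
python3 st.py
```

```text
t 2.1 tcp [316.    8.5 374.1] tips machine [-131.7  -38.3  217.7] grasp m [-139.4  -38.3  234. ] toolz m [ 0.427  0.    -0.904] tooly m [-0.007  1.    -0.003]
q [-0.145 -0.626  2.009 -0.017  1.318 -1.538] F [ 0.8  0.6 -0.2] T [-0.03  0.23  0.01] w 0.1
```

Request:
apply_moves:
  steps:
    - [[0,0,0],[-4,0,-32],1]
    - [[0,0,0],[-4,0,-32],1]
    - [[0,0,0],[-4,0,-32],1]
    - [[0,0,0],[-3,1,-31],1]
    - [[-0.0264,-0.141,0],[0,0,0],1]
    - [[-0.0264,-0.141,0],[0,0,0],1]
    - [[-0.0264,-0.141,0],[0,0,0],1]
    - [[0,0,0],[0,0,0],1]
    - [[0,0,0],[0,0,0],1]
    - [[0,0,0],[0,0,0],1]

```text
t: 3.1
position: [303.4, 9.5, 247.9]
eef_rot: [0.204, 2.269, -0.101]
contact_force: [-0.1, 0.0, 0.0]
width: -0.0
```

```bash
python3 st.py; python3 - <<'E'
from h import *
im,d,W,q=cloud("scene"); save(cv2.resize(im[150:290,205:365],None,fx=5,fy=4.2,interpolation=cv2.INTER_CUBIC),"a1")
E
```

```text
t 3.1 tcp [303.4   9.5 247.9] tips machine [-86.4 -39.8 135.7] grasp m [-100.1  -39.8  147.4] toolz m [ 0.761 -0.001 -0.648] tooly m [-0.003  1.    -0.005]
q [-0.138 -0.756  2.392 -0.062  0.641 -1.497] F [-0.1  0.   0. ] T [0.09 0.34 0.  ] w -0.0
```

View pics/a1.png

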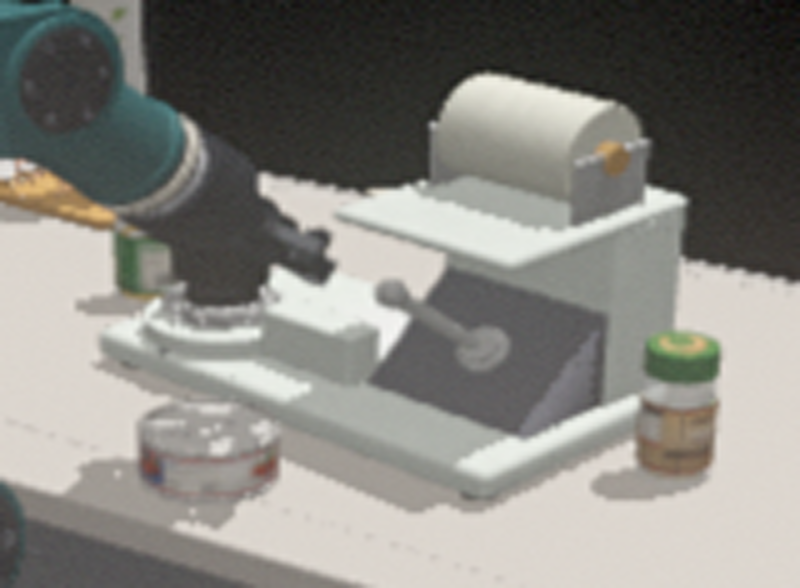

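The fingers sit in front-left of the bat at (315,255); the bat, ball at (392,293), still leans left with a clear path. Next I advance under the canopy and start pushing right.

Request:
apply_moves:
  steps:
    - [[0,0,0],[9,-1.7,-8],1]
    - [[0,0,0],[9,-1.7,-8],1]
    - [[0,0,0],[9,-1.7,-8],1]
    - [[0,0,0],[9,-1.6,-8],1]
    - [[0,0,0],[0,0,0],1]
    - [[0,0,0],[-1.1,-5.9,0],1]
    - [[0,0,0],[-1.1,-5.9,0],1]
    - [[0,0,0],[-1.1,-5.9,0],1]
    - [[0,0,0],[0,0,0],1]
    - [[0,0,0],[0,0,0],1]

```text
t: 4.15
position: [335.9, -14.7, 215.7]
eef_rot: [0.204, 2.268, -0.101]
contact_force: [-2.6, 3.4, 0.6]
width: 0.1
```

```bash
python3 st.py
```

```text
t 4.15 tcp [335.9 -14.7 215.7] tips machine [-49.9 -57.6 103.7] grasp m [-63.6 -57.6 115.3] toolz m [ 0.762 -0.    -0.648] tooly m [-0.003  1.    -0.005]
q [-0.228 -0.585  2.388  0.07   0.473 -1.667] F [-2.6  3.4  0.6] T [0.37 0.5  0.34] w 0.1
```

Contact at about 4 N, as expected. I keep pushing.

Request:
apply_moves:
  steps:
    - [[0,0,0],[-1.1,-5.9,0],1]
    - [[0,0,0],[-1.1,-5.9,0],1]
    - [[0,0,0],[-1.1,-5.9,0],1]
    - [[0,0,0],[-1.1,-5.9,0],1]
    - [[0,0,0],[-1.1,-5.9,0],1]
    - [[0,0,0],[-1.1,-5.9,0],1]
    - [[0,0,0],[-0.7,-3.9,0],1]
    - [[0,0,0],[0,0,0],1]
    - [[0,0,0],[0,0,0],1]
    - [[0,0,0],[0,0,0],1]

```text
t: 5.15
position: [328.8, -54.0, 215.4]
eef_rot: [0.203, 2.268, -0.101]
contact_force: [0.0, 0.3, 0.0]
width: 0.0
```

```bash
python3 st.py; python3 - <<'E'
from h import *
im,d,W,q=cloud("scene"); save(cv2.resize(im[150:290,205:365],None,fx=5,fy=4.2,interpolation=cv2.INTER_CUBIC),"a2")
E
```

```text
t 5.15 tcp [328.8 -54.  215.4] tips machine [-49.7 -97.5 103.3] grasp m [-63.4 -97.5 115. ] toolz m [ 0.762 -0.001 -0.648] tooly m [-0.004  1.    -0.005]
q [-0.413 -0.603  2.397  0.353  0.521 -2.036] F [0.  0.3 0. ] T [0.06 0.36 0.01] w 0.0
```

View pics/a2.png

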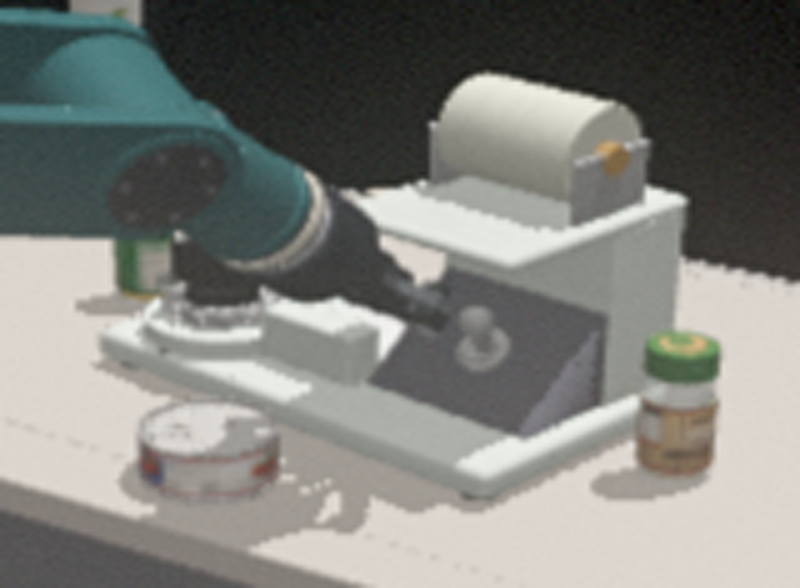

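The bat has snapped over to the right: its ball is now at (475,322) and it reads force-free. I'll back out to the left, then retract and stand the tool up.

Request:
apply_moves:
  steps:
    - [[0,0,0],[2.1,11.2,0],1]
    - [[0,0,0],[2.1,11.2,0],1]
    - [[0,0,0],[2.1,11.2,0],1]
    - [[0,0,0],[2.1,11.2,0],1]
    - [[0,0,0],[2.1,11.2,0],1]
    - [[0,0,0],[-7.5,1.4,6.5],1]
    - [[0,0,0],[-7.5,1.4,6.5],1]
    - [[0,0,0],[-7.5,1.4,6.5],1]
    - [[0.0264,0.141,0],[0,0,10],1]
    - [[0.0264,0.141,0],[0,0,20],1]

```text
t: 6.2
position: [315.2, 6.6, 263.1]
eef_rot: [0.229, 2.563, -0.073]
contact_force: [1.3, -0.4, 0.0]
width: 0.1
```

Request:
apply_moves:
  steps:
    - [[0.0264,0.141,0],[0,0,30],1]
    - [[0.0264,0.141,0],[0,0,30],1]
    - [[0.0264,0.141,0],[0,0,30],1]
    - [[0.0264,0.141,0],[0,0,20],1]
    - [[0,0,-0.145],[25,15,0],0.2]
    - [[0,0,-0.145],[25,15,0],0.2]
    - [[0,0,-0.145],[25,15,0],0.2]
    - [[0,0,-0.145],[25,15,0],0.2]
    - [[0,0,-0.145],[25,15,0],0.2]
    - [[0,0,-0.145],[25,15,0],0.2]

```text
t: 7.2
position: [467.8, 97.2, 374.5]
eef_rot: [1.578, 2.711, -0.006]
contact_force: [-0.2, 0.1, 0.9]
width: 68.3
```

```bash
python3 st.py; python3 - <<'E'
from h import *
# knob angle from top0: dark bar pixels, lifted to bar-top height 109
z=np.load("top0.npz"); W=z["W"]; im=z["im"].astype(int)
Y=-.185; M=Rn.from_euler('z',Y).as_matrix(); O=np.array([525.1,8.4,0]); k=O+M@np.array([-45,95,0]); print("knob",k)
m=(np.linalg.norm(W[...,:2]-k[:2],axis=-1)<42)&(W[...,2]>95)
P=W[m]; print(m.sum(), P[:,2].mean(),P[:,:2].mean(0))
c=np.cov(P[:,:2].T); w,v=np.linalg.eigh(c); print(w,"theta",(np.pi+Y-np.arctan2(v[1,1],v[0,1]))%np.pi)
b=m&(im.sum(-1)>300); print("tick",W[b].mean(0))
E
```

```text
t 7.2 tcp [467.8  97.2 374.5] tips machine [-72.1  75.9 201.5] grasp m [-72.1  76.  219.5] toolz m [ 0.003 -0.005 -1.   ] tooly m [ 0.764  0.645 -0.001]
q [ 0.088 -0.067  1.586 -0.006  1.621 -0.429] F [-0.2  0.1  0.9] T [-0.01 -0.07  0.02] w 68.3
knob [498.34278941 110.05653782   0.        ]
152 108.1211155044635 [497.31094235 109.62880535]
[ 27.61895257 351.47432034] theta 0.9731142079486919
tick [490.31317841 131.6596323  108.17571456]
```

Knob angle measures 0.97 to 1.03 rad, and its centre agrees within 1 mm. I centre over the bar, descend and grip.

Request:
apply_moves:
  steps:
    - [[0,0,-0.13],[15,6.4,0],0.3]
    - [[0,0,0],[15,6.4,0],0.3]
    - [[0,0,0],[0,0,-25],0.3]
    - [[0,0,0],[0,0,-25],0.3]
    - [[0,0,0],[0,0,-25],0.3]
    - [[0,0,0],[0,0,-25],0.3]
    - [[0,0,0],[0,0,-21.5],0.3]
    - [[0,0,0],[0,0,0],0.3]
    - [[0,0,0],[0,0,0],1]
    - [[0,0,0],[0,0,0],1]
  force: 30

```text
t: 8.2
position: [497.4, 109.1, 254.9]
eef_rot: [1.742, 2.606, -0.003]
contact_force: [0.8, -0.0, 0.1]
width: 31.7
```

Request:
apply_moves:
  steps:
    - [[0,0,0],[0,0,0],1]
    - [[0,0,0],[0,0,0],1]
    - [[0,0,0],[0,0,0],1]
    - [[0,0,0],[0,0,0],1]
    - [[0,0,0],[0,0,0],1]
    - [[0,0,0],[0,0,0],1]
    - [[0,0,0],[0,0,0],1]
    - [[0,0,0],[0,0,0],1]
    - [[0,0,0],[0,0,0],1]
    - [[0,0,0],[0,0,0],1]

```text
t: 9.2
position: [498.8, 109.4, 255.6]
eef_rot: [1.74, 2.602, 0.006]
contact_force: [7.8, 3.3, -2.0]
width: 17.7
```

```bash
python3 st.py
```

```text
t 9.2 tcp [498.8 109.4 255.6] tips machine [-42.5  94.3  82.6] grasp m [-42.7  94.3 100.6] toolz m [ 0.011 -0.001 -1.   ] tooly m [0.838 0.545 0.009]
q [ 0.106  0.076  1.685 -0.004  1.37  -0.285] F [ 7.8  3.3 -2. ] T [ 0.36 -0.77  0.01] w 17.7
```

Request:
apply_moves:
  steps:
    - [[0,0,0.05],[1.5,0.7,0],1]
    - [[0,0,0.1],[0,0,0],1]
    - [[0,0,0.1],[0,0,0],1]
    - [[0,0,0.12],[0,0,0],1]
    - [[0,0,0.12],[0,0,0],1]
    - [[0,0,0.12],[0,0,0],1]
    - [[0,0,0.12],[0,0,0],1]
    - [[0,0,0.1],[0,0,0],1]
    - [[0,0,0.1],[0,0,0],1]
    - [[0,0,0.04],[0,0,0],1]

```text
t: 10.2
position: [499.2, 109.4, 255.5]
eef_rot: [0.323, 3.114, -0.001]
contact_force: [1.8, -0.2, 1.0]
width: 17.5
```

```bash
python3 st.py
```

```text
t 10.2 tcp [499.2 109.4 255.5] tips machine [-42.2  94.5  82.5] grasp m [-42.4  94.5 100.5] toolz m [ 0.01  0.   -1.  ] tooly m [0.021 1.    0.   ]
q [ 0.106  0.077  1.684 -0.003  1.371 -1.258] F [ 1.8 -0.2  1. ] T [-0.13 -0.1  -0.06] w 17.5
```

Request:
apply_moves:
  steps:
    - [[0,0,0.02],[0,0,0],1]
    - [[0,0,0.02],[0,0,0],1]
    - [[0,0,0.02],[0,0,0],1]
    - [[0,0,0.01],[0,0,0],1]
    - [[0,0,0],[0,0,0],1]
    - [[0,0,0],[0,0,0],1]
    - [[0,0,0],[0,0,0],1]
    - [[0,0,0],[0,0,0],1]
    - [[0,0,0],[0,0,0],1]
    - [[0,0,0],[0,0,0],1]

```text
t: 11.2
position: [499.4, 109.3, 255.6]
eef_rot: [0.222, 3.123, -0.0]
contact_force: [1.5, -0.9, 5.8]
width: 17.6
```

```bash
python3 st.py
```

```text
t 11.2 tcp [499.4 109.3 255.6] tips machine [-41.9  94.6  82.6] grasp m [-42.1  94.6 100.6] toolz m [ 0.011  0.001 -1.   ] tooly m [-0.043  0.999  0.001]
q [ 0.105  0.077  1.684 -0.002  1.37  -1.323] F [ 1.5 -0.9  5.8] T [-0.16 -0.41 -0.98] w 17.6
```

Reaction torque of -0.98 N m, so the knob is firmly on its stop. I ease off, release, and go to the front right of the bat with the tool turned a quarter so joint 6 stays in range.

Request:
apply_moves:
  steps:
    - [[0,0,-0.04],[0,0,0],1]
    - [[0,0,0],[0,0,0],1]
    - [[0,0,0],[0,0,0],0.5]
    - [[0,0,0],[0,0,0],0.5]
    - [[0,0,0],[0,0,0],0.5]
    - [[0,0,0],[0,0,20],0.5]
    - [[0,0,0],[0,0,30],0.5]
    - [[0,0,0],[0,0,30],0.5]
    - [[0,0,0],[0,0,20],1]
    - [[0,0,-0.141],[-18,-20,0],1]

```text
t: 12.2
position: [481.6, 90.6, 356.7]
eef_rot: [0.5, 3.09, 0.002]
contact_force: [-0.5, -0.2, 0.0]
width: 14.6
```

Request:
apply_moves:
  steps:
    - [[0,0,-0.141],[-18.6,-20,0],1]
    - [[0,0,-0.141],[-18.6,-20,0],1]
    - [[0,0,-0.141],[-18.6,-20,0],1]
    - [[0,0,-0.141],[-18.6,-20,0],1]
    - [[0,0,-0.141],[-18.6,-20,0],1]
    - [[0,0,-0.141],[-18.6,-20,0],1]
    - [[0,0,-0.141],[-18.6,-20,0],1]
    - [[0,0,-0.141],[-18.6,-20,0],1]
    - [[0,0,-0.141],[-18.6,-20,0],1]
    - [[0,0,-0.141],[-18.6,-20,0],1]

```text
t: 13.2
position: [293.2, -110.8, 352.8]
eef_rot: [2.394, 2.031, -0.007]
contact_force: [0.5, 0.5, -0.1]
width: 0.2
```

```bash
python3 st.py; python3 - <<'E'
from h import *
im,d,W,q=cloud("scene"); a=cv2.resize(im[170:270,215:355],None,fx=5,fy=5,interpolation=cv2.INTER_CUBIC); 
im,d,W,q=cloud("top"); np.savez("top1.npz",im=im,W=W)
k=np.array([498.3,110.])
m=(np.linalg.norm(W[...,:2]-k,axis=-1)<42)&(W[...,2]>95)&(W[...,2]<125)
P=W[m]; w,v=np.linalg.eigh(np.cov(P[:,:2].T)); print(m.sum(),P.mean(0),"theta",(np.pi-.185-np.arctan2(v[1,1],v[0,1]))%np.pi)
save(a,"a3")
E
```

```text
t 13.2 tcp [ 293.2 -110.8  352.8] tips machine [-206.3 -160.7  179.8] grasp m [-206.3 -160.6  197.8] toolz m [-0.001 -0.005 -1.   ] tooly m [ 1.     0.021 -0.001]
q [-0.54  -0.459  1.931 -0.005  1.669 -0.377] F [ 0.5  0.5 -0.1] T [ 0.02  0.   -0.01] w 0.2
149 [497.89191291 109.1011141  107.95329731] theta 3.1372861137964763
```

View pics/a3.png

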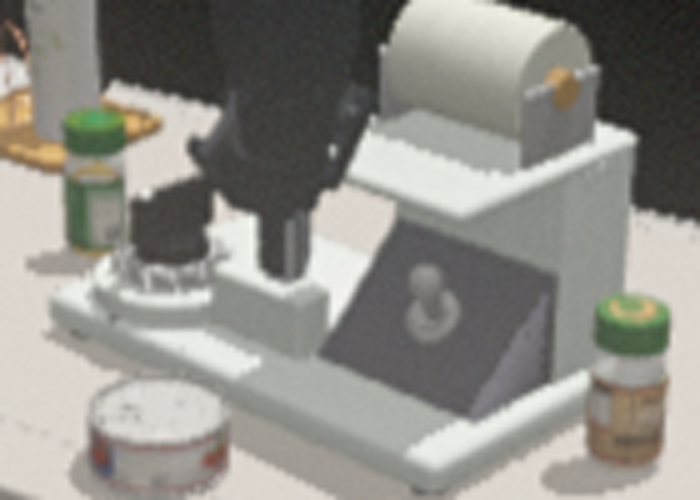

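The bat stands to the right at (425,278), and the knob reads 0 from above. The knuckles are wide across the jaw axis, which would come close to the canopy edge, so I take another quarter turn (jaws again along the machine's y) before leaning in.

Request:
apply_moves:
  steps:
    - [[0,0,-0.1445],[0,0,0],1]
    - [[0,0,-0.1445],[0,0,0],1]
    - [[0,0,-0.1445],[0,0,0],1]
    - [[0,0,-0.1445],[0,0,0],1]
    - [[0,0,-0.1445],[0,0,0],1]
    - [[0,0,-0.1445],[0,0,0],1]
    - [[0,0,-0.1445],[0,0,0],1]
    - [[0,0,-0.1445],[0,0,0],1]
    - [[0,0,-0.1445],[0,0,0],1]
    - [[0,0,-0.1445],[0,0,0],1]

```text
t: 14.3
position: [294.6, -109.8, 352.8]
eef_rot: [-3.139, 0.057, 0.009]
contact_force: [0.5, -0.1, 0.2]
width: -0.4
```

Request:
apply_moves:
  steps:
    - [[0,0,-0.1445],[0,0,0],1]
    - [[-0.0268,-0.143,0],[0,0,-20],1]
    - [[-0.0268,-0.143,0],[0,0,-20],1]
    - [[-0.0268,-0.143,0],[0,0,-20],1]
    - [[-0.0268,-0.143,0],[0,0,-20],1]
    - [[-0.0268,-0.143,0],[0,0,-20],1]
    - [[-0.0268,-0.143,0],[0,0,-19],1]
    - [[0,0,0],[0,0,0],1]
    - [[0,0,0],[0,0,0],1]
    - [[0,0,0],[0,0,0],1]

```text
t: 15.3
position: [295.2, -110.9, 236.7]
eef_rot: [2.767, -0.243, 1.283]
contact_force: [0.3, -0.2, -0.2]
width: -0.0
```

```bash
python3 st.py
```

```text
t 15.3 tcp [ 295.2 -110.9  236.7] tips machine [ -72.  -159.5  125. ] grasp m [ -85.7 -159.5  136.6] toolz m [ 0.764  0.    -0.646] tooly m [ 0.006 -1.     0.007]
q [-0.742 -0.7    2.394  0.624  0.763  0.699] F [ 0.3 -0.2 -0.2] T [0.06 0.34 0.07] w -0.0
```

Request:
apply_moves:
  steps:
    - [[0,0,0],[7.2,-1.4,-7],1]
    - [[0,0,0],[7.2,-1.4,-7],1]
    - [[0,0,0],[7.2,-1.3,-7],1]
    - [[0,0,0],[1.1,5.9,0],1]
    - [[0,0,0],[1.1,5.9,0],1]
    - [[0,0,0],[1.1,5.9,0],1]
    - [[0,0,0],[1.1,5.9,0],1]
    - [[0,0,0],[1.1,5.9,0],1]
    - [[0,0,0],[1.1,5.9,0],1]
    - [[0,0,0],[0,0,0],1]

```text
t: 16.3
position: [323.8, -79.0, 215.7]
eef_rot: [2.768, -0.241, 1.285]
contact_force: [0.1, 0.7, -0.1]
width: 0.0
```

Request:
apply_moves:
  steps:
    - [[0,0,0],[1.1,5.9,0],1]
    - [[0,0,0],[1.1,5.9,0],1]
    - [[0,0,0],[1.1,5.9,0],1]
    - [[0,0,0],[1.1,5.9,0],1]
    - [[0,0,0],[0.4,2,0],1]
    - [[0,0,0],[0,0,0],1]
    - [[0,0,0],[0,0,0],1]
    - [[0,0,0],[0,0,0],1]
    - [[0,0,0],[0,0,0],1]
    - [[0,0,0],[0,0,0],1]

```text
t: 17.3
position: [327.2, -53.7, 213.2]
eef_rot: [2.769, -0.247, 1.282]
contact_force: [-0.1, 0.2, -0.2]
width: -0.3
```

```bash
python3 st.py; python3 - <<'E'
from h import *
im,d,W,q=cloud("scene"); save(cv2.resize(im[170:270,215:355],None,fx=5,fy=5,interpolation=cv2.INTER_CUBIC),"a4")
E
```

```text
t 17.3 tcp [327.2 -53.7 213.2] tips machine [-51.2 -97.5 101.4] grasp m [-64.9 -97.5 113. ] toolz m [ 0.763  0.    -0.647] tooly m [ 0.005 -1.     0.005]
q [-0.416 -0.606  2.404  0.36   0.518  1.096] F [-0.1  0.2 -0.2] T [0.07 0.36 0.05] w -0.3
```

View pics/a4.png

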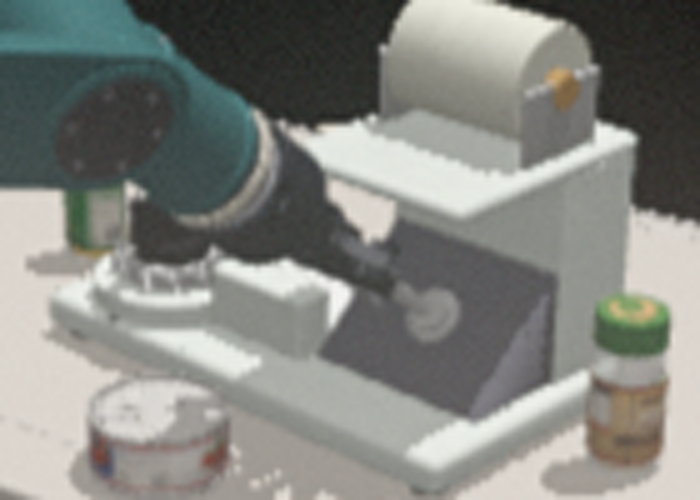

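The stem now leans left behind the finger (foot at (430,315)), and the force is zero. I retreat to the right, then back and up, and check.

Request:
apply_moves:
  steps:
    - [[0,0,0],[-2,-10.5,0],1]
    - [[0,0,0],[-2,-10.5,0],1]
    - [[0,0,0],[-2,-10.5,0],1]
    - [[0,0,0],[-2,-10.5,0],1]
    - [[0,0,0],[-7.2,1.3,7],1]
    - [[0,0,0],[-7.2,1.3,7],1]
    - [[0,0,0],[-7.2,1.3,7],1]
    - [[0.0264,0.141,0],[0,0,10],1]
    - [[0.0264,0.141,0],[0,0,20],1]
    - [[0.0264,0.141,0],[0,0,25],1]

```text
t: 18.35
position: [296.8, -91.6, 289.2]
eef_rot: [3.018, -0.271, 0.658]
contact_force: [1.4, -0.3, 0.4]
width: 0.2
```

Request:
apply_moves:
  steps:
    - [[0.0264,0.141,0],[0,0,25],1]
    - [[0.0264,0.141,0],[0,0,25],1]
    - [[0.0264,0.141,0],[0,0,25],1]
    - [[0,0,0.148],[0,0,0],1]
    - [[0,0,0.148],[0,0,0],1]
    - [[0,0,0.148],[0,0,0],1]
    - [[0,0,0.148],[0,0,0],1]
    - [[0,0,0.148],[0,0,0],1]
    - [[0,0,0.148],[0,0,0],1]
    - [[0,0,0.148],[0,0,0],1]

```text
t: 19.35
position: [297.7, -91.7, 364.2]
eef_rot: [-2.85, -1.315, -0.01]
contact_force: [-0.8, -1.4, 0.4]
width: -0.0
```

```bash
python3 st.py; python3 - <<'E'
from h import *
im,d,W,q=cloud("scene"); save(cv2.resize(im[170:270,215:355],None,fx=5,fy=5,interpolation=cv2.INTER_CUBIC),"a5")
E
```

```text
t 19.35 tcp [297.7 -91.7 364.2] tips machine [-204.5 -139.2  191.2] grasp m [-204.6 -139.3  209.2] toolz m [ 0.003  0.006 -1.   ] tooly m [ 0.867 -0.498 -0.   ]
q [-0.485 -0.468  1.914  0.007  1.694  0.222] F [-0.8 -1.4  0.4] T [ 0.02 -0.01  0.08] w -0.0
```

View pics/a5.png

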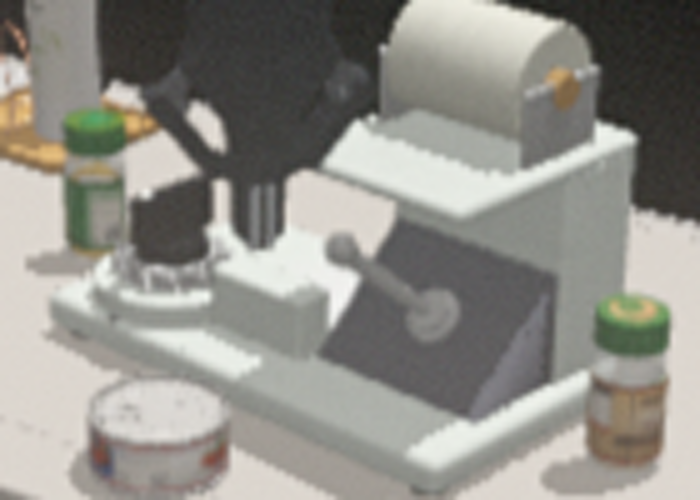

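The bat leans left again, ball at (340,248) as at the start, and the jars and tin are in place. Back to the knob.

Request:
apply_moves:
  steps:
    - [[0,0,0.1494],[14.4,14.4,0],1]
    - [[0,0,0.1494],[14.4,14.4,0],1]
    - [[0,0,0.1494],[14.4,14.4,0],1]
    - [[0,0,0.1494],[14.4,14.4,0],1]
    - [[0,0,0.1494],[14.4,14.4,0],1]
    - [[0,0,0.1494],[14.4,14.4,0],1]
    - [[0,0,0.1494],[14.4,14.4,0],1]
    - [[0,0,0.1494],[14.4,14.4,0],1]
    - [[0,0,0.1494],[14.4,14.4,0],1]
    - [[0,0,0.1494],[14.4,14.4,0],1]

```text
t: 20.4
position: [442.3, 53.0, 364.1]
eef_rot: [-1.2, -2.896, -0.004]
contact_force: [0.5, -0.1, 1.2]
width: -0.1
```

Request:
apply_moves:
  steps:
    - [[0,0,0.1494],[14.4,14.4,0],0.4]
    - [[0,0,0.1494],[14.4,14.4,0],0.4]
    - [[0,0,0.1494],[14.4,14.4,0],0.4]
    - [[0,0,0.1494],[14.4,14.4,0],0.4]
    - [[0,0,0],[0,0,0],0.4]
    - [[0,0,0],[0,0,0],0.4]
    - [[0,0,0],[0,0,0],0.4]
    - [[0,0,0],[0,0,0],0.4]
    - [[0,0,0],[0,0,0],0.4]
    - [[0,0,0],[0,0,0],0.4]

```text
t: 21.4
position: [499.0, 109.6, 364.5]
eef_rot: [-0.302, -3.121, -0.0]
contact_force: [-0.8, 0.0, -0.6]
width: 51.2
```

```bash
python3 st.py
```

```text
t 21.4 tcp [499.  109.6 364.5] tips machine [-45.4  94.6 191.5] grasp m [-45.3  94.6 209.5] toolz m [-0.006 -0.    -1.   ] tooly m [ 0.008  1.    -0.   ]
q [ 0.105  0.013  1.527  0.002  1.607 -1.273] F [-0.8  0.  -0.6] T [-0.02 -0.04 -0.04] w 51.2
```

Request:
apply_moves:
  steps:
    - [[0,0,0],[0,0,-22],0.4]
    - [[0,0,0],[0,0,-22],0.4]
    - [[0,0,0],[0,0,-22],0.4]
    - [[0,0,0],[0,0,-22],0.4]
    - [[0,0,0],[0,0,-22],0.4]
    - [[0,0,0],[0,0,0],0.4]
    - [[0,0,0],[0,0,0],1]
    - [[0,0,0],[0,0,0],1]
    - [[0,0,0],[0,0,0],1]
    - [[0,0,0],[0,0,0],1]
  force: 40

```text
t: 22.4
position: [499.7, 109.6, 256.3]
eef_rot: [-0.301, -3.123, 0.0]
contact_force: [-1.0, -2.3, 4.8]
width: 17.2
```

Request:
apply_moves:
  steps:
    - [[0,0,0],[0,0,0],1]
    - [[0,0,0],[0,0,0],1]
    - [[0,0,0],[0,0,0],1]
    - [[0,0,0],[0,0,0],1]
    - [[0,0,-0.05],[0,0,0],1]
    - [[0,0,-0.07],[0,0,0],1]
    - [[0,0,-0.07],[0,0,0],1]
    - [[0,0,-0.07],[0,0,0],1]
    - [[0,0,-0.07],[0,0,0],1]
    - [[0,0,-0.07],[0,0,0],1]

```text
t: 23.4
position: [499.8, 109.8, 256.2]
eef_rot: [-0.919, -3.001, -0.004]
contact_force: [-0.8, -1.9, 5.6]
width: 16.9
```

```bash
python3 st.py
```

```text
t 23.4 tcp [499.8 109.8 256.2] tips machine [-44.   95.5  83.2] grasp m [-44.   95.4 101.2] toolz m [-0.003  0.003 -1.   ] tooly m [0.398 0.917 0.001]
q [ 0.104  0.082  1.677  0.003  1.385 -0.873] F [-0.8 -1.9  5.6] T [-0.34  0.19  0.12] w 16.9
```

Request:
apply_moves:
  steps:
    - [[0,0,-0.08],[0,0,0],1]
    - [[0,0,-0.09],[0,0,0],1]
    - [[0,0,-0.09],[0,0,0],1]
    - [[0,0,-0.09],[0,0,0],1]
    - [[0,0,-0.09],[0,0,0],1]
    - [[0,0,-0.09],[0,0,0],1]
    - [[0,0,-0.09],[0,0,0],1]
    - [[0,0,-0.09],[0,0,0],1]
    - [[0,0,-0.08],[0,0,0],1]
    - [[0,0,0],[0,0,0],1]

```text
t: 24.4
position: [500.1, 109.9, 256.2]
eef_rot: [-2.001, -2.419, -0.011]
contact_force: [1.0, -1.4, 5.9]
width: 17.1
```

```bash
python3 st.py
```

```text
t 24.4 tcp [500.1 109.9 256.2] tips machine [-43.   96.4  83.2] grasp m [-43.   96.3 101.2] toolz m [ 0.002  0.007 -1.   ] tooly m [0.931 0.365 0.004]
q [ 0.104  0.081  1.679  0.006  1.379 -0.086] F [ 1.  -1.4  5.9] T [-0.32  0.01 -0.09] w 17.1
```

The tool shows about 1.2 rad. I release, rise and check.

Request:
apply_moves:
  steps:
    - [[0,0,0],[0,0,0],1]
    - [[0,0,0],[0,0,0],0.5]
    - [[0,0,0],[0,0,0],0.5]
    - [[0,0,0],[0,0,0],0.5]
    - [[0,0,0],[0,0,20],0.5]
    - [[0,0,0],[0,0,30],0.5]
    - [[0,0,0],[0,0,30],0.5]
    - [[0,0,0],[0,0,30],0.5]
    - [[0,0,0],[-40,-20,0],0.5]
    - [[0,0,0],[-40,-20,0],0.5]

```text
t: 25.4
position: [419.0, 69.8, 364.9]
eef_rot: [-1.997, -2.419, -0.007]
contact_force: [-0.0, -0.1, -0.7]
width: 42.6
```

Request:
apply_moves:
  steps:
    - [[0,0,0],[-40,-20,0],0.5]
    - [[0,0,0],[-40,-20,0],0.5]
    - [[0,0,0],[-40,-20,0],0.5]
    - [[0,0,0],[0,0,0],0.5]
    - [[0,0,0],[0,0,0],0.5]
    - [[0,0,0],[0,0,0],0.5]
    - [[0,0,0],[0,0,0],0.5]
    - [[0,0,0],[0,0,0],0.5]
    - [[0,0,0],[0,0,0],0.5]
    - [[0,0,0],[0,0,0],0.5]

```text
t: 26.4
position: [299.6, 10.1, 364.1]
eef_rot: [-1.997, -2.417, -0.006]
contact_force: [-0.1, 0.5, 0.4]
width: 42.9
```

```bash
python3 st.py; python3 - <<'E'
from h import *
im,d,W,q=cloud("scene"); a=cv2.resize(im[170:270,215:355],(560,400),interpolation=cv2.INTER_CUBIC)
im,d,W,q=cloud("top")
k=np.array([498.3,110.])
m=(np.linalg.norm(W[...,:2]-k,axis=-1)<42)&(W[...,2]>95)&(W[...,2]<125)
P=W[m]; w,v=np.linalg.eigh(np.cov(P[:,:2].T)); print(m.sum(),P.mean(0),"theta",(np.pi-.185-np.arctan2(v[1,1],v[0,1]))%np.pi)
t=m&(im.astype(int).sum(-1)>300); print("tick",W[t].mean(0))
b=cv2.resize(im[180:240,210:270],(200,200),interpolation=cv2.INTER_CUBIC); a[:200,360:]=b
save(a,"a6")
E
```

```text
t 26.4 tcp [299.6  10.1 364.1] tips machine [-222.6  -38.7  191.1] grasp m [-222.6  -38.9  209.1] toolz m [-0.004  0.006 -1.   ] tooly m [ 0.931  0.366 -0.001]
q [-0.16  -0.497  1.931  0.006  1.711 -0.349] F [-0.1  0.5  0.4] T [-0.01 -0.01  0.01] w 42.9
152 [497.40821685 109.63846875 107.82976823] theta 1.1854419121072834
tick [493.62931851 133.75483926 107.93121161]
```

View pics/a6.png

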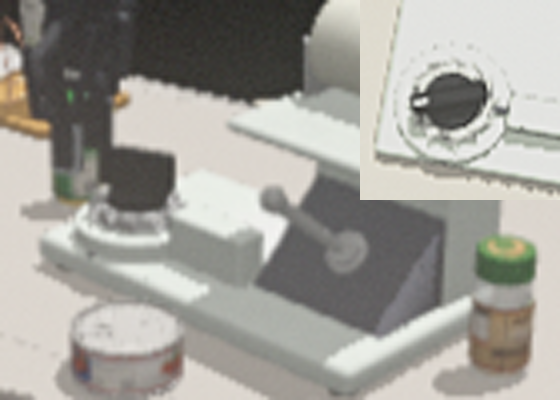

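The bat leans left (ball at (272,197)). The knob measures 1.185 rad, tick at (420,101) in the inset, and the arm is clear. Handing in.

```bash
python3 -c "
from workcell import arm
print(arm.sign_off())"
```

```text
the job is handed in; nothing more can be done
None
```

I did the whole sequence and handed the job in at about 26 s of the 72 s allowed. No verdict was reported.

1. **Bat to the right:** I pushed it over with the shut fingers, coming in under the canopy. A picture showed it snapped right.
2. **Knob to its stop:** I gripped the bar at about 1.0 rad and wound it back until the reaction torque reached about 1 N m. The top camera then read about 0 rad.
3. **Bat to the left:** I pushed it back from the right side. A picture showed it where it stood at the start.
4. **Two labels fed:** I turned the knob clockwise to about 1.2 rad, let go and moved the arm away.

Last checks:
- **Knob:** it measured 1.185 rad from above, inside the 0.98 to 1.5 rad range. The tool's own angle gave 1.197 rad just before release.
- **Bat:** it leans left.
- **Contact:** the arm is clear, with about 0 N on the tool.
- **Bystanders:** the tin and the right-hand spice jar stand where they were in the final picture. I did not re-measure the other jars or the glass, but the arm did not go near them once it had swung in from the start.

No check failed. I dropped one plan on the way: the quarter-turned gripper looked too wide to fit under the canopy, so I used a half turn for the second bat push.

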